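# Tip a vial out of a tall drop tube

## Task

A small vial lies at the bottom of the tall square tube, too deep to reach. Slide the white tray along the bench up against the foot of the tube's stand, on the side the tube tips to, then push the tube over from behind until the vial slides out into the tray, and let the tube swing back upright. Leave the vial in the tray, the tray at the stand, and the beaker, tape roll and timer where they are.

Things in the scene. Friction and masses are not known exactly. Their poses are not given: they have to be found in the camera images.
- stand: Fixed grey stand; origin under the centre of its aluminium foot plate, 110 (x) x 120 (y) x 10 mm, z up. Two upright cheeks, 165 mm high, outer faces at x = +-34 mm, 34 mm wide in y (50 mm below 105 mm), carry the tube on a level pivot. The tube tips only towards the stand's -y. The tray belongs on that side: when its end touches the foot its centre is at x = 0, y = -135 mm.
- tube_pivot (a point): Point on the tube's pivot axis (along the stand's x), mid-way between the cheeks, on the tube's centre line, 150 mm above the bench.
- tube (a joint): Tilt of the bare aluminium square tube, rad: 0 upright, mouth up; grows as the mouth swings towards the stand's -y; stop at 2.15 (mouth 33 degrees below level). Bottom-heavy with a damped hinge: let go, it swings back upright in about 2 to 3 s. Polished inside: the vial starts to slide at 1.75 to 1.92 rad, so tip it to near the stop and hold it about a second.
- tube_mouth (a point): Centre of the tube's open mouth, 120 mm from the pivot (270 mm above the bench when upright); moves with the tube. Tube: 42 mm square outside, 36 mm inside, 182 mm long, bottom 62 mm beyond the pivot, a sight slot in each side. At the stop the mouth's lowest edge is about 65 mm above the bench and 90 mm from the pivot towards the stand's -y.
- tube_back (a point): Point on the middle of the tube's flat back wall where it can be pushed, 85 mm from the pivot towards the mouth and 21 mm from the tube's centre line (235 mm above the bench when upright, on the stand's +y side); moves with the tube. 1.5 to 3 N square to the wall here tips it; keep following it round its arc.
- vial_center (a point): Centre (half-way up) of the capped vial, 28 mm diameter, 55 mm tall, 30 g, z along its axis. It starts upright on the tube's inner floor, 102 mm above the bench, its cap about 110 mm below the mouth.
- tray_center (a point): Middle of the loose white open tray with a grey floor mat, 20 mm above its underside; tray 120 (x) x 150 (y) x 40 mm outside, walls and floor 4 mm, 0.35 kg; axes are the tray's, z up. It starts about 10 to 13 cm short of the stand's foot, on the side the tube tips to. Its +y end goes against the foot, its grip tab is at its -y end.
- tray_grip (a point): Grip point of the tray's upright tab, 79 mm from the tray's centre towards the tray's -y, 64 mm above the bench. The tab is a plate 10 mm thick (tray's y), 40 mm wide (x), its top 82 mm above the bench. It can be pinched from above, above the 40 mm high end wall, whose inner face lies 3 mm inside the tab's inner face.
- beaker: Bystander: clear beaker, 57 mm diameter, 69 mm high, origin under its centre; leave alone.
- tape_roll: Bystander: tape roll lying flat, 68 mm diameter, 18 mm high, origin under its centre; leave alone.
- timer: Bystander: white timer, 45 x 60 x 18 mm, origin under its centre; leave alone.

How it is judged:
By the outcome, as a careful person would: the job done as asked, in the order asked, and still so for the second after the job is handed in, with the robot touching nothing.
It also fails if it takes over 69 s, if anything falls off the work surface, if the arm or the gripper's body presses on something with over 40 N, if the wrist force passes 120 N, or if a joint passes its speed limit or range.

## Robot

A 6-joint arm with a two-finger parallel gripper is mounted at the origin on a cart in front of the work surface, level with it; the furniture and walls round the work are solid. World frame = base frame: x ahead of the robot, y to its left, z up, the work surface at z = 0. Lengths are in m, angles in rad, forces in N, time in s.
With the tool pointing down it reaches from about 0.275 to 0.75 m from the base axis. Payload 10.2 kg.
Tool frame: the origin (TCP) lies on the centre line of the jaws, within the pads' length; the fingertips stand 17 mm ahead of it and the grasp point (between the pads) lies 2 mm behind it; z points along the fingers, y is the direction in which the jaws open and shut (so a half turn about z gives the same grasp; the last joint's range is limited). The gripper opens to 88 mm and grips with 3 to 60 N. Pads are 18 mm wide; open, the fingers measure 123 mm over their backs; the gripper's body (75 mm by 187 mm) begins 45 mm behind the grasp point.
Start: joints at [0.93, 0.313, 1.498, -0, 1.331, -0.223], TCP at [0.213, 0.48, 0.256] pointing down, gripper open.
Joint ranges: [-2.94, 2.94], [-0.97, 2.17], [0.19, 2.56], [-1.23, 4.37], [0.02, 3.11], [-2.88, 2.88]. Speed limits (rad/s): [2.39, 2.39, 3.01, 3.14, 3.14, 3.14].

## Interface

Orientations are given as a 3x3 rotation matrix whose columns are the frame's x, y, z axes.
In Python, from plant import telemetry, read_camera, get_calibration, r gives the robot as it stands.
- The arm moves only by the shell command python3 -m jog 'ROWS' [OPENING]. ROWS is JSON, a list of rows, each an object of numbers: "x", "y", "z": the shift along the world's x, y, z in m; "turn": the turn about the world's z in rad. A call has 1 to 10 rows; each row is the pose to reach, as a shift and turn from the pose measured when the call began; what a row does not reach only later rows make up. A row lasts 1/10 s, in which the tool goes at most 50 mm and 8.59 degrees, less where a joint would pass 70% of its speed; a pose out of reach is approached as far as the arm can. A call with a gripper value outside its range is refused whole. OPENING is the finger opening in m, from 0 to 0.0881, set as the call begins (- or left out, the last holds). The fingers move at their own pace and stop on an object; the grip force is fixed at half the most. Time passes only in rows, so rows that repeat a pose let the fingers close. It gives the time, the measured TCP pose, the force and the opening at its end, in the units of the state.
- telemetry.observe(): the state, without advancing time (a new reading comes with each control period).
- read_camera(name): name is "scene" or "top" or "wrist"; returns (picture, depth): 480x640x3 uint8, red, green, blue; 480x640 float32, m along the optical axis (not along the pixel's ray), 0 where there is no reading.
- get_calibration(name): a dict with "mtx" (3x3 intrinsics, pixels), "D" ([k1, k2, p1, p2, k3] as OpenCV has them; the pictures are not rectified), "world_from_camera" (4x4, takes a point from camera to world coordinates); the wrist camera has in their place "hand_eye" (4x4, takes a point from camera to tool coordinates, whose origin is the TCP and whose axes are the flange's). Camera axes: x right, y up, looking along -z (the intrinsics and any distortion apply to the point x, -y, -z); pixel columns grow to the right and rows downward; lengths in m; the calibration is good to about 2 mm. A picture is of the moment at which its call begins: read the wrist's pose just before it. get_calibration takes no time and is no camera call.
- r.finish_job(): hands the job in, once; it reports no verdict.
The state is a dict: "time": time; "joint_pos": joint angles; "joint_velocities": joint speeds; "effort": joint torques, N m; "position": TCP position; "eef_rot": TCP orientation; "ft_force": force on the tool from outside, world axes, zero at the start; "ft_torque": the same for the moment, N m; "opening": finger opening in m.
Only numpy, scipy, OpenCV 4.12 (cv2) and the standard library are available. Lean on these libraries where they do the work, as an engineer would, in place of code of your own. Each camera call takes 0.05 s, during which the arm holds its last target. There are 200 camera calls.

## Working session

There is one attempt and no reset: what is moved stays moved. The work goes in short steps, Python scripts to look and compute and a shell command to move; the robot and the scene stay as the last step left them, time stands still between calls to the robot, and variables do not carry over. Pictures are saved under pics/ and viewed, and the job is handed in when it is done.

```bash
mkdir -p pics; ls; cat > h.py <<'E'
from plant import telemetry, read_camera, get_calibration, r
import numpy as np, cv2
def cloud(name):
    s=telemetry.observe(); im,d=read_camera(name); c=get_calibration(name)
    if name=="wrist":
        T=np.eye(4);T[:3,:3]=s["eef_rot"];T[:3,3]=s["position"];W=T@np.array(c["hand_eye"])
    else: W=np.array(c["world_from_camera"])
    u,v=np.meshgrid(np.arange(640.),np.arange(480.))
    p=cv2.undistortPoints(np.stack([u.ravel(),v.ravel()],1)[:,None],np.array(c["mtx"]),np.array(c["D"]))[:,0]
    z=d.ravel(); P=np.stack([p[:,0]*z,-p[:,1]*z,-z],1)@W[:3,:3].T+W[:3,3]
    P[z==0]=np.nan
    return im,P.reshape(480,640,3)
def save(n,im): cv2.imwrite("pics/"+n+".png",im[:,:,::-1])
E
python3 - <<'E'
from h import *
for n in ("scene","top"):
    im,P=cloud(n); save(n+"0",im); np.save(n+"0.npy",P)
print(telemetry.observe())
E
```

```text
pics
{'time': 0.1, 'joint_pos': array([ 9.29608373e-01,  3.13359570e-01,  1.49832323e+00, -2.88894084e-05,
        1.33100558e+00, -2.23421083e-01]), 'joint_velocities': array([-0.00056622, -0.00182725, -0.00024019,  0.00139506,  0.00086068,
       -0.00313096]), 'effort': array([ 4.97773595e-03, -4.02804708e+01, -2.52644616e+01,  6.97301561e-02,
        3.41794034e-02, -8.85958502e-05]), 'position': array([0.212912  , 0.47967764, 0.25525019]), 'eef_rot': array([[-9.13999966e-01,  4.05713767e-01, -6.32915019e-04],
       [ 4.05714204e-01,  9.13999554e-01, -8.94882216e-04],
       [ 2.15418010e-04, -1.07470493e-03, -9.99999399e-01]]), 'ft_force': array([-0.23818029,  0.04732446,  0.09008559]), 'ft_torque': array([-0.01889087,  0.04261487,  0.04433362]), 'opening': 0.08826241160087438}
```

View pics/scene0.png

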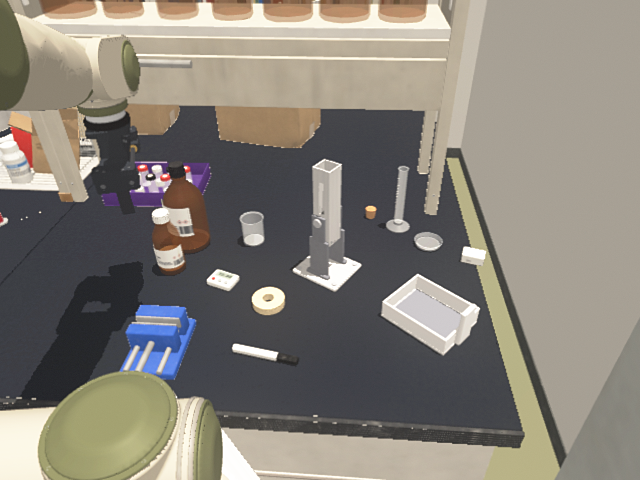

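View pics/top0.png

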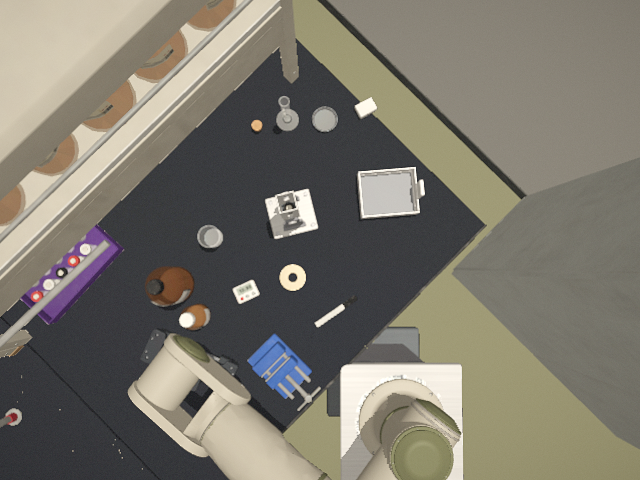

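The top view shows the stand at about (291,213) and the tray at (388,193) with its tab at (421,188). The beaker is at (210,237), the tape at (292,277) and the timer at (246,292). Next I'll measure them in world coordinates.

```bash
python3 - <<'E'
from h import *
P=np.load("top0.npy");im=cv2.imread("pics/top0.png")
def rect(u0,u1,v0,v1,z0,z1,bright=0,name=""):
    Q=P[v0:v1,u0:u1].reshape(-1,3);b=im[v0:v1,u0:u1].reshape(-1,3).min(1)
    Q=Q[(Q[:,2]>z0)&(Q[:,2]<z1)&(b>bright)]
    (c,s,a)=cv2.minAreaRect((Q[:,:2]*1000).astype(np.float32))
    print(name,len(Q),"c",np.round(c,1),"size",np.round(s,1),"ang",round(a,1),"z",np.round(np.percentile(Q[:,2],[5,50,95]),3), "med",np.round(np.median(Q,0),3));print(np.round(cv2.boxPoints((c,s,a))).tolist())
    return Q
rect(255,325,180,245,0.004,0.016,100,"foot")
rect(345,440,155,230,0.033,0.047,0,"trayrim")
rect(345,440,155,230,0.07,0.09,0,"tab")
rect(255,325,180,245,0.15,0.18,0,"cheeks")
rect(255,325,180,245,0.255,0.29,0,"mouth")
rect(190,230,220,255,0.05,0.09,0,"beaker")
rect(270,315,258,298,0.01,0.03,0,"tape")
rect(225,265,275,308,0.01,0.03,0,"timer")
print("table z",np.nanmedian(P[230:250,330:350,2]))
for uv in [(287,118),(325,120),(257,126),(365,107),(484,225),(290,75),(350,298),(280,360),(308,400),(170,285)]: print(uv,np.round(P[uv[1],uv[0]],3))
E
```

```text
foot 1101 c [548.9 288.3] size [111.2 121.2] ang 13.9 z [0.005 0.01  0.015] med [0.542 0.27  0.01 ]
[[480.0, 334.0], [510.0, 216.0], [617.0, 243.0], [588.0, 361.0]]
trayrim 358 c [603.2  30.5] size [120.9 154.1] ang 4.3 z [0.035 0.04  0.045] med [0.605 0.025 0.04 ]
[[537.0, 103.0], [549.0, -51.0], [669.0, -42.0], [658.0, 112.0]]
tab 72 c [609.  -45.7] size [38.6 10.8] ang 5.0 z [0.073 0.081 0.086] med [ 0.609 -0.045  0.081]
[[589.0, -42.0], [590.0, -53.0], [629.0, -49.0], [628.0, -39.0]]
cheeks 229 c [549.8 286.1] size [77.9 39.3] ang 12.0 z [0.153 0.159 0.168] med [0.547 0.287 0.159]
[[508.0, 297.0], [516.0, 259.0], [592.0, 275.0], [584.0, 313.0]]
mouth 129 c [549.2 287.5] size [42.2 41.9] ang 13.8 z [0.259 0.268 0.273] med [0.55  0.288 0.268]
[[524.0, 303.0], [534.0, 262.0], [575.0, 272.0], [565.0, 313.0]]
beaker 150 c [486.5 493.8] size [56.6 55.7] ang 42.9 z [0.054 0.067 0.072] med [0.488 0.505 0.067]
[[447.0, 495.0], [485.0, 454.0], [526.0, 493.0], [488.0, 533.0]]
tape 457 c [381.9 284.1] size [65.4 65.7] ang 0.1 z [0.012 0.017 0.022] med [0.381 0.283 0.017]
[[349.0, 317.0], [349.0, 251.0], [415.0, 251.0], [415.0, 317.0]]
timer 364 c [344.7 405.7] size [44.6 60.1] ang 24.6 z [0.011 0.016 0.02 ] med [0.344 0.406 0.016]
[[312.0, 424.0], [337.0, 369.0], [378.0, 388.0], [353.0, 442.0]]
table z -0.00027693103519543794
(287, 118) [0.793 0.297 0.053]
(325, 120) [0.802 0.197 0.   ]
(257, 126) [0.779 0.378 0.027]
(365, 107) [0.831 0.091 0.022]
(484, 225) [ 0.518 -0.226  0.002]
(290, 75) [0.903 0.289 0.062]
(350, 298) [0.325 0.134 0.015]
(280, 360) [0.166 0.316 0.019]
(308, 400) [0.072 0.243 0.055]
(170, 285) [0.365 0.565 0.165]
```

```bash
python3 -m jog '[{"x":0.02,"y":-0.025,"turn":0.03},{"x":0.045,"y":-0.06,"turn":0.08},{"x":0.07,"y":-0.095,"turn":0.13},{"x":0.1,"y":-0.135,"turn":0.18},{"x":0.13,"y":-0.175,"turn":0.25},{"x":0.16,"y":-0.215,"turn":0.32},{"x":0.19,"y":-0.255,"turn":0.4},{"x":0.22,"y":-0.29,"turn":0.47},{"x":0.25,"y":-0.33,"turn":0.5},{"x":0.27,"y":-0.36,"turn":0.5}]' -
python3 - <<'E'
from h import *
for n in ("top0","scene0"):
    Q=np.load(n+".npy").reshape(-1,3); Q=Q[(Q[:,2]>0.3)&(Q[:,0]>0.4)&(Q[:,1]>-.3)]
    d=np.hypot(Q[:,0]-.54,Q[:,1]-.32); i=np.argsort(d)[:2000:200]; print(np.round(Q[i],3))
E
```

```text
[[0.605 0.384 0.987]
 [0.614 0.376 0.989]
 [0.608 0.384 0.968]
 [0.615 0.375 0.976]
 [0.598 0.393 0.994]
 [0.617 0.374 0.961]
 [0.591 0.4   0.964]
 [0.589 0.402 0.957]
 [0.624 0.366 0.987]
 [0.624 0.367 0.959]]
[[0.705 0.473 0.398]
 [0.689 0.494 0.447]
 [0.702 0.483 0.418]
 [0.706 0.481 0.392]
 [0.688 0.498 0.364]
 [0.703 0.485 0.396]
 [0.718 0.47  0.356]
 [0.679 0.507 0.44 ]
 [0.726 0.461 0.351]
 [0.677 0.509 0.402]]invalid input at $[0]: expected keys x, y, z, turn
```

```bash
python3 -m jog '[{"x":0.02,"y":-0.025,"z":0,"turn":0.03},{"x":0.045,"y":-0.06,"z":0,"turn":0.08},{"x":0.07,"y":-0.095,"z":0,"turn":0.13},{"x":0.1,"y":-0.135,"z":0,"turn":0.18},{"x":0.13,"y":-0.175,"z":0,"turn":0.25},{"x":0.16,"y":-0.215,"z":0,"turn":0.32},{"x":0.19,"y":-0.255,"z":0,"turn":0.4},{"x":0.22,"y":-0.29,"z":0,"turn":0.47},{"x":0.25,"y":-0.33,"z":0,"turn":0.5},{"x":0.27,"y":-0.36,"z":0,"turn":0.5}]' -
```

```text
time: 1.1
position: [0.4842, 0.1172, 0.2549]
eef_rot: [[-0.997, -0.082, -0.001], [-0.082, 0.997, -0.001], [0.001, -0.001, -1.0]]
ft_force: [0.3, 1.0, 0.4]
opening: 0.0882
```

```bash
python3 -m jog '[{"x":0.025,"y":-0.03,"z":0,"turn":0},{"x":0.05,"y":-0.065,"z":0,"turn":0},{"x":0.075,"y":-0.1,"z":0,"turn":0},{"x":0.1,"y":-0.13,"z":0,"turn":0},{"x":0.118,"y":-0.152,"z":-0.02,"turn":0},{"x":0.125,"y":-0.163,"z":-0.05,"turn":0},{"x":0.125,"y":-0.163,"z":-0.07,"turn":0},{"x":0.125,"y":-0.163,"z":-0.07,"turn":0}]' -
python3 - <<'E'
from h import *
im,P=cloud("wrist"); save("w1",im)
M=(P[:,:,2]>.074)&(P[:,:,2]<.09)
Q=P[M]; print(len(Q),cv2.minAreaRect((Q[:,:2]*1000).astype(np.float32)),np.median(Q,0))
M=(P[:,:,2]>.035)&(P[:,:,2]<.045); Q=P[M];print(cv2.minAreaRect((Q[:,:2]*1000).astype(np.float32)))
E
```

```text
time: 1.9
position: [0.608, -0.0458, 0.1816]
eef_rot: [[-0.997, -0.081, -0.007], [-0.081, 0.997, 0.0], [0.007, 0.001, -1.0]]
ft_force: [0.0, 0.8, 0.9]
opening: 0.088
1158 ((605.1656494140625, -43.56258773803711), (38.962303161621094, 9.610466003417969), 4.5330891609191895) [ 0.60399339 -0.04380154  0.08092289]
((599.7625122070312, 31.149566650390625), (120.26785278320312, 159.05015563964844), 4.691875457763672)
```

View pics/w1.png

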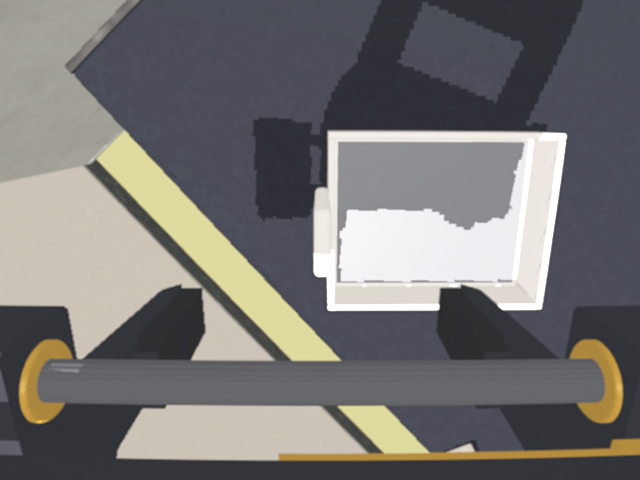

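The wrist view shows the tab at (322,232) between the jaws. It measures about (0.606, -0.045) with a yaw of 4.6°. Descending to pinch it.

```bash
python3 -m jog '[{"x":-0.001,"y":0.001,"z":-0.03,"turn":0},{"x":-0.002,"y":0.001,"z":-0.06,"turn":0},{"x":-0.002,"y":0.001,"z":-0.09,"turn":0},{"x":-0.002,"y":0.001,"z":-0.11,"turn":0},{"x":-0.002,"y":0.001,"z":-0.118,"turn":0},{"x":-0.002,"y":0.001,"z":-0.118,"turn":0}]' - && python3 -m jog '[{"x":0,"y":0,"z":0,"turn":0},{"x":0,"y":0,"z":0,"turn":0},{"x":0,"y":0,"z":0,"turn":0},{"x":0,"y":0,"z":0,"turn":0},{"x":0,"y":0,"z":0,"turn":0},{"x":0,"y":0,"z":0,"turn":0},{"x":0,"y":0,"z":0,"turn":0},{"x":0,"y":0,"z":0,"turn":0},{"x":0,"y":0,"z":0,"turn":0},{"x":0,"y":0,"z":0,"turn":0}]' 0
```

```text
time: 2.55
position: [0.6069, -0.0445, 0.0665]
eef_rot: [[-0.997, -0.082, -0.003], [-0.082, 0.997, -0.001], [0.003, -0.0, -1.0]]
ft_force: [0.7, 0.3, 0.7]
opening: 0.0885
time: 3.55
position: [0.6069, -0.0445, 0.0665]
eef_rot: [[-0.997, -0.082, -0.003], [-0.082, 0.997, -0.001], [0.003, -0.0, -1.0]]
ft_force: [-0.3, -5.3, -0.5]
opening: 0.0103
```

```bash
python3 -m jog '[{"x":0,"y":0.006,"z":0,"turn":0.0},{"x":0,"y":0.016,"z":0,"turn":0.02},{"x":-0.001,"y":0.028,"z":0,"turn":0.04},{"x":-0.001,"y":0.042,"z":0,"turn":0.06},{"x":-0.002,"y":0.056,"z":0,"turn":0.08},{"x":-0.003,"y":0.07,"z":0,"turn":0.1},{"x":-0.004,"y":0.084,"z":0,"turn":0.12},{"x":-0.005,"y":0.097,"z":0,"turn":0.14},{"x":-0.005,"y":0.107,"z":0,"turn":0.155},{"x":-0.005,"y":0.112,"z":0,"turn":0.163}]' - 
python3 - <<'E'
from h import *
print(telemetry.observe()["ft_force"])
im,P=cloud("top"); save("t2",im[100:340,200:480].repeat(2,0).repeat(2,1))
def rect(M,nm):
    Q=P[M]; c,s,a=cv2.minAreaRect((Q[:,:2]*1000).astype(np.float32)); print(nm,np.round(c,1),np.round(s,1),round(a,1));print(np.round(cv2.boxPoints((c,s,a))).tolist())
X=P[:,:,0];Y=P[:,:,1];Z=P[:,:,2]
rect((Z>.034)&(Z<.046)&(X>.45)&(X<.72)&(Y>.05)&(Y<.22),"rim")
E
```

```text
time: 4.55
position: [0.6019, 0.0686, 0.0665]
eef_rot: [[-0.97, -0.244, -0.003], [-0.244, 0.97, -0.001], [0.003, -0.0, -1.0]]
ft_force: [-0.2, -2.1, 0.1]
opening: 0.0097
[-0.1792292  -2.1480894   0.07891429]
rim [580.4 161.1] [120.3 113.5] 13.8
[[508.0, 202.0], [536.0, 92.0], [652.0, 120.0], [625.0, 231.0]]
```

View pics/t2.png

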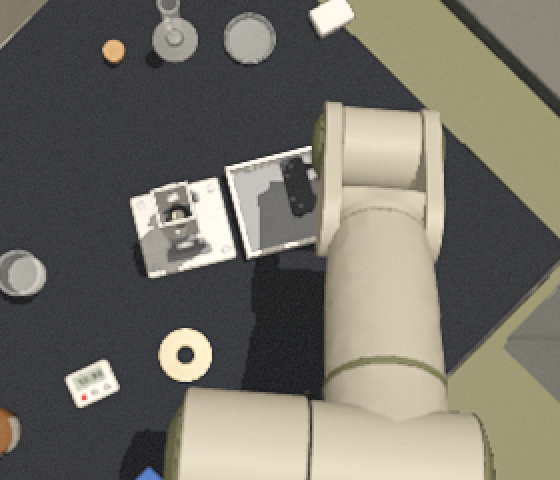

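```bash
python3 -m jog '[{"x":-0.0007,"y":0.003,"z":0,"turn":0},{"x":-0.0015,"y":0.006,"z":0,"turn":0},{"x":-0.0022,"y":0.009,"z":0,"turn":0},{"x":-0.0027,"y":0.011,"z":0,"turn":0},{"x":-0.0027,"y":0.011,"z":0,"turn":0}]' - && python3 -m jog '[{"x":-0.0001,"y":0.0005,"z":0,"turn":0},{"x":-0.0003,"y":0.001,"z":0,"turn":0},{"x":-0.0004,"y":0.0015,"z":0,"turn":0},{"x":-0.0005,"y":0.002,"z":0,"turn":0}]' -
```

```text
time: 5.1
position: [0.599, 0.0802, 0.0665]
eef_rot: [[-0.97, -0.244, -0.003], [-0.244, 0.97, -0.0], [0.003, 0.0, -1.0]]
ft_force: [-0.3, 0.4, 0.0]
opening: 0.0095
time: 5.5
position: [0.5987, 0.0812, 0.0666]
eef_rot: [[-0.97, -0.244, -0.003], [-0.244, 0.97, -0.002], [0.003, -0.001, -1.0]]
ft_force: [0.4, -9.3, 1.0]
opening: 0.0099
```

```bash
python3 -m jog '[{"x":-0.0002,"y":0.001,"z":0,"turn":0},{"x":-0.0004,"y":0.0015,"z":0,"turn":0},{"x":-0.0005,"y":0.002,"z":0,"turn":0}]' -
python3 - <<'E'
from h import *
im,P=cloud("top"); save("t3",im[150:270,240:380].repeat(4,0).repeat(4,1))
def rect(M,nm):
    Q=P[M]; c,s,a=cv2.minAreaRect((Q[:,:2]*1000).astype(np.float32)); print(nm,np.round(c,1),np.round(s,1),round(a,1));print(np.round(cv2.boxPoints((c,s,a))).tolist())
X=P[:,:,0];Y=P[:,:,1];Z=P[:,:,2]
rect((Z>.034)&(Z<.046)&(X>.45)&(X<.72)&(Y>.05)&(Y<.235),"rim")
E
```

```text
time: 5.8
position: [0.5986, 0.0813, 0.067]
eef_rot: [[-0.97, -0.244, -0.002], [-0.244, 0.97, -0.005], [0.003, -0.004, -1.0]]
ft_force: [-0.4, -12.2, 2.0]
opening: 0.0097
rim [577.3 175.6] [120.5 109.4] 13.6
[[506.0, 215.0], [532.0, 108.0], [649.0, 137.0], [623.0, 243.0]]
```

View pics/t3.png

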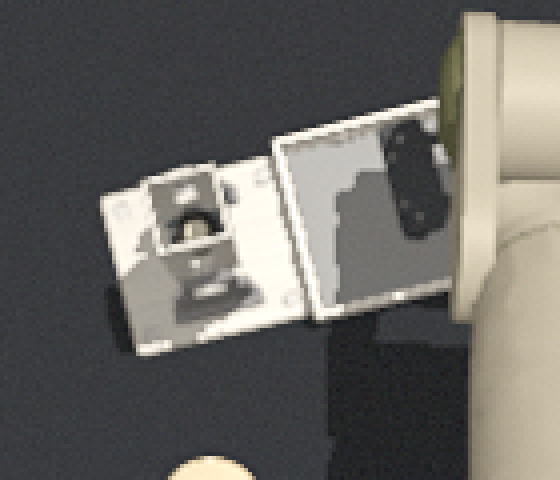

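The tray front edge now meets the foot edge. The seam runs from about (278,140) to (310,318), the force is 12 N and motion has stopped. Next I'll release, lift, and go over behind the tube.

```bash
python3 -m jog '[{"x":0,"y":0,"z":0,"turn":0},{"x":0,"y":0,"z":0,"turn":0},{"x":0,"y":0,"z":0,"turn":0},{"x":0,"y":0,"z":0,"turn":0},{"x":0,"y":0,"z":0,"turn":0}]' 0.05 && python3 -m jog '[{"x":0,"y":0,"z":0.015,"turn":0},{"x":0,"y":0,"z":0.04,"turn":0},{"x":0,"y":0,"z":0.07,"turn":0},{"x":0,"y":0,"z":0.11,"turn":0},{"x":0,"y":0,"z":0.15,"turn":0},{"x":0,"y":0,"z":0.19,"turn":0},{"x":0,"y":0,"z":0.225,"turn":0},{"x":0,"y":0,"z":0.25,"turn":0},{"x":0,"y":0,"z":0.26,"turn":0},{"x":0,"y":0,"z":0.26,"turn":0}]' - && python3 -m jog '[{"x":0,"y":0,"z":0,"turn":-0.1},{"x":-0.005,"y":0.02,"z":0,"turn":-0.24},{"x":-0.012,"y":0.05,"z":0,"turn":-0.38},{"x":-0.02,"y":0.085,"z":0,"turn":-0.52},{"x":-0.03,"y":0.12,"z":0,"turn":-0.66},{"x":-0.037,"y":0.155,"z":0,"turn":-0.8},{"x":-0.046,"y":0.19,"z":0,"turn":-0.94},{"x":-0.055,"y":0.225,"z":0,"turn":-1.08},{"x":-0.062,"y":0.255,"z":0,"turn":-1.22},{"x":-0.068,"y":0.28,"z":0,"turn":-1.35}]' 0
```

```text
time: 6.35
position: [0.5986, 0.0815, 0.067]
eef_rot: [[-0.97, -0.244, -0.002], [-0.244, 0.97, -0.005], [0.003, -0.004, -1.0]]
ft_force: [0.3, -0.7, -0.2]
opening: 0.0474
time: 7.35
position: [0.5986, 0.0816, 0.3284]
eef_rot: [[-0.97, -0.244, 0.0], [-0.244, 0.97, -0.005], [0.001, -0.005, -1.0]]
ft_force: [-0.3, -0.2, -0.8]
opening: 0.05
time: 8.35
position: [0.5296, 0.3632, 0.3264]
eef_rot: [[-0.446, 0.895, -0.008], [0.895, 0.446, -0.002], [0.001, -0.008, -1.0]]
ft_force: [0.0, 0.2, 0.5]
opening: 0.0002
```

```bash
python3 -m jog '[{"x":0,"y":0,"z":-0.01,"turn":-0.1},{"x":0,"y":0,"z":-0.03,"turn":-0.2},{"x":0,"y":0,"z":-0.055,"turn":-0.22},{"x":0,"y":0,"z":-0.07,"turn":-0.22},{"x":0,"y":0,"z":-0.075,"turn":-0.22},{"x":0,"y":0,"z":-0.075,"turn":-0.22}]' -
python3 - <<'E'
from h import *
im,P=cloud("top"); save("t4",im[100:340,200:480].repeat(2,0).repeat(2,1))
im2,_=cloud("scene"); save("s4",im2)
def rect(M,nm):
    Q=P[M]; c,s,a=cv2.minAreaRect((Q[:,:2]*1000).astype(np.float32)); print(nm,len(Q),np.round(c,1),np.round(s,1),round(a,1));print(np.round(cv2.boxPoints((c,s,a))).tolist())
X=P[:,:,0];Y=P[:,:,1];Z=P[:,:,2]
rect((Z>.034)&(Z<.046)&(X>.45)&(X<.72)&(Y>.05)&(Y<.235),"rim")
rect((Z>.07)&(Z<.09)&(X>.45)&(X<.72)&(Y>.03)&(Y<.235),"tab")
E
```

```text
time: 8.95
position: [0.5293, 0.363, 0.2502]
eef_rot: [[-0.24, 0.971, -0.01], [0.971, 0.24, -0.002], [0.001, -0.01, -1.0]]
ft_force: [-0.5, -0.1, 1.1]
opening: 0.0001
rim 300 [582.8 154. ] [120.6 154. ] 13.9
[[506.0, 214.0], [543.0, 65.0], [660.0, 94.0], [623.0, 243.0]]
tab 68 [600.5  79.9] [39.3 10.5] 14.6
[[580.0, 80.0], [583.0, 70.0], [621.0, 80.0], [618.0, 90.0]]
```

View pics/t4.png

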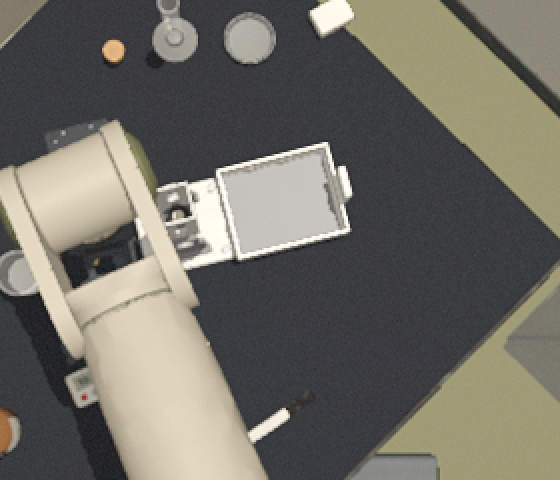

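View pics/s4.png

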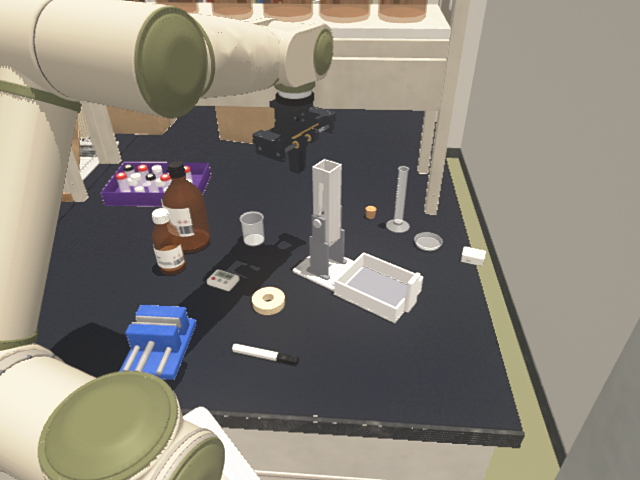

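Tray, stand and bystanders are as wanted. Approaching the tube's back.

```bash
python3 -m jog '[{"x":0.004,"y":-0.012,"z":0.001,"turn":0},{"x":0.007,"y":-0.024,"z":0.002,"turn":0},{"x":0.01,"y":-0.034,"z":0.002,"turn":0},{"x":0.012,"y":-0.042,"z":0.002,"turn":0},{"x":0.0125,"y":-0.045,"z":0.002,"turn":0}]' -
```

```text
time: 9.55
position: [0.5427, 0.3171, 0.2541]
eef_rot: [[-0.239, 0.971, -0.007], [0.971, 0.239, -0.0], [0.001, -0.007, -1.0]]
ft_force: [-0.5, 0.1, -0.4]
opening: 0.0003
```

```bash
python3 -m jog '[{"x":0.002,"y":-0.0082,"z":0,"turn":0},{"x":0.004,"y":-0.0166,"z":0,"turn":0},{"x":0.006,"y":-0.025,"z":0,"turn":0},{"x":0.0083,"y":-0.0336,"z":-0.0006,"turn":0},{"x":0.0103,"y":-0.0418,"z":-0.0024,"turn":0},{"x":0.0124,"y":-0.05,"z":-0.005,"turn":0},{"x":0.0143,"y":-0.0578,"z":-0.0086,"turn":0},{"x":0.016,"y":-0.0652,"z":-0.0128,"turn":0},{"x":0.0178,"y":-0.072,"z":-0.0178,"turn":0},{"x":0.0194,"y":-0.0787,"z":-0.0235,"turn":0}]' -
python3 - <<'E'
from h import *
im2,_=cloud("scene"); save("s5",im2[120:360,180:500].repeat(2,0).repeat(2,1))
E
```

```text
time: 10.55
position: [0.5622, 0.2379, 0.2302]
eef_rot: [[-0.239, 0.971, -0.007], [0.971, 0.239, -0.0], [0.001, -0.007, -1.0]]
ft_force: [-0.6, 2.3, 0.6]
opening: 0.0008
```

View pics/s5.png

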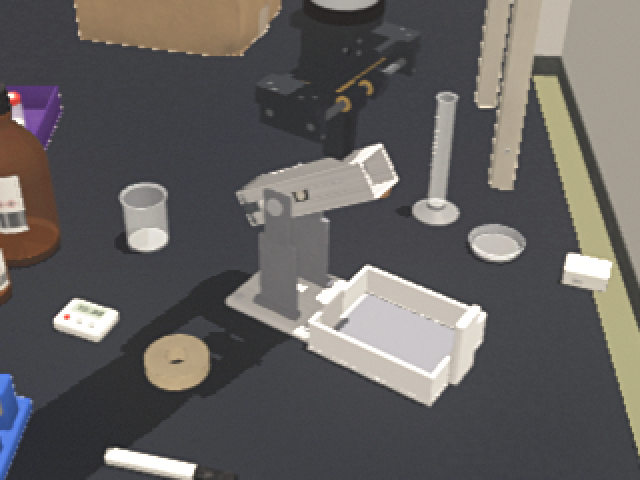

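```bash
python3 -m jog '[{"x":0.0013,"y":-0.0052,"z":-0.006,"turn":0},{"x":0.0026,"y":-0.0105,"z":-0.0128,"turn":0},{"x":0.0037,"y":-0.0151,"z":-0.0203,"turn":0},{"x":0.0047,"y":-0.0188,"z":-0.0281,"turn":0},{"x":0.0054,"y":-0.0218,"z":-0.0363,"turn":0},{"x":0.0062,"y":-0.025,"z":-0.0442,"turn":0},{"x":0.0066,"y":-0.0265,"z":-0.0512,"turn":0},{"x":0.0068,"y":-0.0274,"z":-0.0582,"turn":0},{"x":0.0068,"y":-0.0275,"z":-0.0653,"turn":0},{"x":0.0067,"y":-0.027,"z":-0.0724,"turn":0}]' -
```

```text
time: 11.6
position: [0.569, 0.2098, 0.1562]
eef_rot: [[-0.239, 0.971, -0.008], [0.971, 0.239, -0.001], [0.001, -0.008, -1.0]]
ft_force: [0.5, 0.6, 2.0]
opening: 0.0003
```

```bash
python3 -m jog '[{"x":-0.0003,"y":0.0012,"z":-0.005,"turn":0},{"x":-0.0006,"y":0.0025,"z":-0.008,"turn":0},{"x":-0.0006,"y":0.0025,"z":-0.0085,"turn":0},{"x":-0.0006,"y":0.0025,"z":-0.0085,"turn":0},{"x":-0.0006,"y":0.0025,"z":-0.0085,"turn":0},{"x":-0.0006,"y":0.0025,"z":-0.0085,"turn":0}]' -
python3 - <<'E'
from h import *
im2,_=cloud("scene"); save("s6",im2[120:360,180:500].repeat(2,0).repeat(2,1))
E
```

```text
time: 12.2
position: [0.5684, 0.2123, 0.1479]
eef_rot: [[-0.239, 0.971, -0.008], [0.971, 0.239, -0.001], [0.001, -0.008, -1.0]]
ft_force: [0.3, -1.4, 1.6]
opening: 0.0002
```

View pics/s6.png

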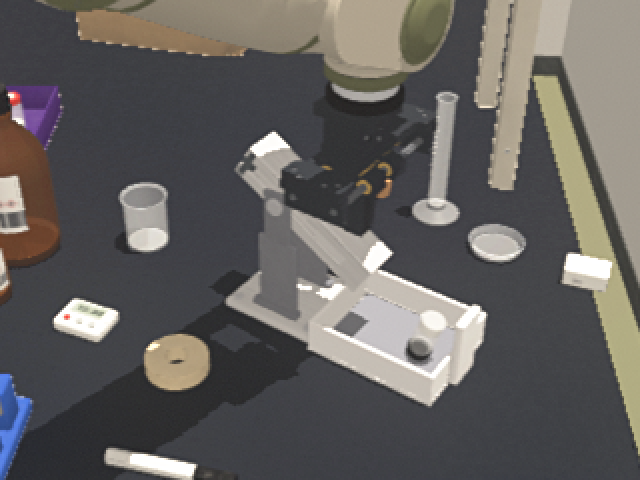

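The vial lies in the tray at (425,335). I'll lift straight up, faster than the tube rises.

```bash
python3 -m jog '[{"x":0,"y":0,"z":0.03,"turn":0},{"x":0,"y":0,"z":0.07,"turn":0},{"x":0,"y":0,"z":0.11,"turn":0},{"x":0,"y":0,"z":0.15,"turn":0},{"x":0,"y":0,"z":0.18,"turn":0},{"x":0,"y":-0.02,"z":0.2,"turn":0},{"x":-0.01,"y":-0.05,"z":0.21,"turn":0},{"x":-0.03,"y":-0.09,"z":0.21,"turn":0},{"x":-0.05,"y":-0.13,"z":0.21,"turn":0},{"x":-0.07,"y":-0.17,"z":0.21,"turn":0}]' - && python3 -m jog '[{"x":-0.02,"y":-0.03,"z":0,"turn":0},{"x":-0.05,"y":-0.06,"z":0,"turn":0},{"x":-0.08,"y":-0.09,"z":0,"turn":0},{"x":-0.11,"y":-0.1,"z":0,"turn":0},{"x":-0.12,"y":-0.1,"z":0,"turn":0},{"x":-0.12,"y":-0.1,"z":0,"turn":0},{"x":-0.12,"y":-0.1,"z":0,"turn":0},{"x":-0.12,"y":-0.1,"z":0,"turn":0},{"x":-0.12,"y":-0.1,"z":0,"turn":0},{"x":-0.12,"y":-0.1,"z":0,"turn":0}]' - && python3 -m jog '[{"x":0,"y":0,"z":0,"turn":0},{"x":0,"y":0,"z":0,"turn":0},{"x":0,"y":0,"z":0,"turn":0},{"x":0,"y":0,"z":0,"turn":0},{"x":0,"y":0,"z":0,"turn":0},{"x":0,"y":0,"z":0,"turn":0},{"x":0,"y":0,"z":0,"turn":0},{"x":0,"y":0,"z":0,"turn":0},{"x":0,"y":0,"z":0,"turn":0},{"x":0,"y":0,"z":0,"turn":0}]' - && python3 -m jog '[{"x":0,"y":0,"z":0,"turn":0},{"x":0,"y":0,"z":0,"turn":0},{"x":0,"y":0,"z":0,"turn":0},{"x":0,"y":0,"z":0,"turn":0},{"x":0,"y":0,"z":0,"turn":0},{"x":0,"y":0,"z":0,"turn":0},{"x":0,"y":0,"z":0,"turn":0},{"x":0,"y":0,"z":0,"turn":0},{"x":0,"y":0,"z":0,"turn":0},{"x":0,"y":0,"z":0,"turn":0}]' -
python3 - <<'E'
from h import *
im2,_=cloud("scene"); save("s7",im2)
im,P=cloud("top"); save("t7",im)
X=P[:,:,0];Y=P[:,:,1];Z=P[:,:,2]
def rect(M,nm):
    Q=P[M]; c,s,a=cv2.minAreaRect((Q[:,:2]*1000).astype(np.float32)); print(nm,len(Q),np.round(c,1),np.round(s,1),round(a,1),np.round(cv2.boxPoints((c,s,a))).tolist())
def near(x,y,d): return (abs(X-x)<d)&(abs(Y-y)<d)
rect((Z>.034)&(Z<.046)&(X>.45)&(X<.72)&(Y>.05)&(Y<.235),"rim")
rect((Z>.255)&(Z<.29)&near(.549,.288,.05),"mouth")
rect((Z>.05)&(Z<.09)&near(.487,.494,.045),"beaker")
rect((Z>.01)&(Z<.03)&near(.382,.284,.045),"tape")
rect((Z>.01)&(Z<.03)&near(.345,.406,.045),"timer")
E
```

```text
time: 13.25
position: [0.4973, 0.0413, 0.3578]
eef_rot: [[-0.239, 0.971, -0.008], [0.971, 0.239, -0.001], [0.001, -0.008, -1.0]]
ft_force: [1.0, -0.0, 0.7]
opening: 0.0003
time: 14.25
position: [0.3777, -0.0585, 0.3576]
eef_rot: [[-0.24, 0.971, -0.008], [0.971, 0.24, -0.001], [0.001, -0.008, -1.0]]
ft_force: [-1.1, 0.4, 0.3]
opening: 0.0006
time: 15.25
position: [0.3777, -0.0585, 0.3576]
eef_rot: [[-0.24, 0.971, -0.008], [0.971, 0.24, -0.001], [0.001, -0.008, -1.0]]
ft_force: [0.1, 1.4, -0.0]
opening: 0.0005
time: 16.25
position: [0.3777, -0.0585, 0.3576]
eef_rot: [[-0.24, 0.971, -0.008], [0.971, 0.24, -0.001], [0.001, -0.008, -1.0]]
ft_force: [0.3, 0.1, 1.1]
opening: 0.0005
rim 323 [581.9 155.9] [119.9 150.1] 14.1 [[506.0, 214.0], [542.0, 68.0], [658.0, 98.0], [622.0, 243.0]]
mouth 126 [549.7 284.6] [42.7 41.3] 14.0 [[524.0, 299.0], [534.0, 259.0], [575.0, 270.0], [565.0, 310.0]]
beaker 145 [487.3 493.9] [56.1 55.5] 45.5 [[448.0, 493.0], [488.0, 455.0], [527.0, 495.0], [487.0, 533.0]]
tape 454 [381.8 284.1] [65.6 65.5] 89.7 [[349.0, 251.0], [414.0, 251.0], [415.0, 317.0], [349.0, 317.0]]
timer 371 [344.7 405.9] [44.8 59.9] 24.8 [[312.0, 424.0], [337.0, 369.0], [378.0, 388.0], [352.0, 442.0]]
```

View pics/s7.png

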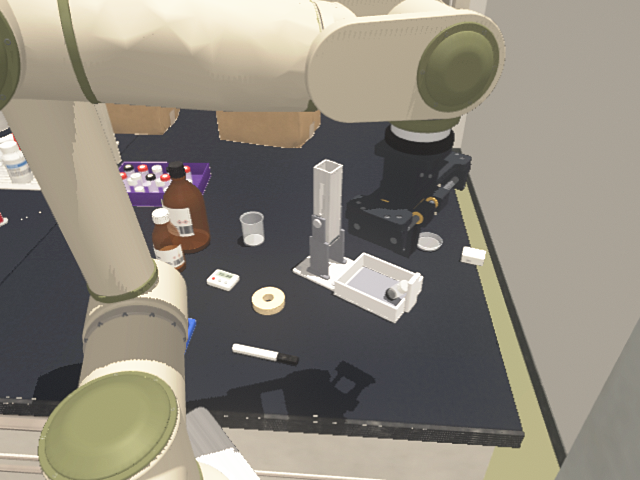

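View pics/t7.png

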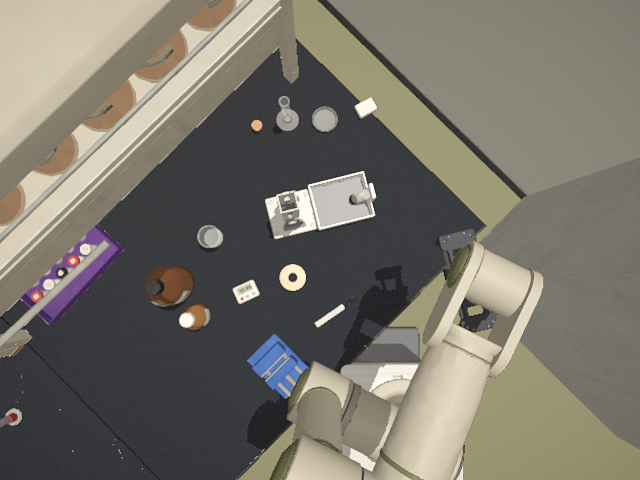

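```bash
python3 -m jog '[{"x":0,"y":0,"z":0,"turn":0},{"x":0,"y":0,"z":0,"turn":0},{"x":0,"y":0,"z":0,"turn":0},{"x":0,"y":0,"z":0,"turn":0},{"x":0,"y":0,"z":0,"turn":0},{"x":0,"y":0,"z":0,"turn":0},{"x":0,"y":0,"z":0,"turn":0},{"x":0,"y":0,"z":0,"turn":0},{"x":0,"y":0,"z":0,"turn":0},{"x":0,"y":0,"z":0,"turn":0}]' - && python3 -m jog '[{"x":0,"y":0,"z":0,"turn":0},{"x":0,"y":0,"z":0,"turn":0},{"x":0,"y":0,"z":0,"turn":0},{"x":0,"y":0,"z":0,"turn":0},{"x":0,"y":0,"z":0,"turn":0},{"x":0,"y":0,"z":0,"turn":0},{"x":0,"y":0,"z":0,"turn":0},{"x":0,"y":0,"z":0,"turn":0},{"x":0,"y":0,"z":0,"turn":0},{"x":0,"y":0,"z":0,"turn":0}]' -
python3 - <<'E'
from h import *
im2,_=cloud("scene"); a=im2[240:330,320:440].repeat(5,0).repeat(5,1)
im,P=cloud("top"); b=im[160:250,260:380].repeat(5,0).repeat(5,1); save("s8",a);save("t8",b)
X=P[:,:,0];Y=P[:,:,1];Z=P[:,:,2]
M=(Z>.255)&(Z<.29)&(abs(X-.549)<.05)&(abs(Y-.288)<.05)
print(cv2.minAreaRect((P[M][:,:2]*1000).astype(np.float32)))
# tray frame
c=np.array([.5815,.157]);v=np.array([-.24,.971]);w=np.array([.971,.24]);D=P[:,:,:2]-c;a=D@w;b=D@v
M=(abs(a)<.054)&(abs(b)<.069)&(Z>.012)
print("vial x range",np.percentile(a[M],[1,50,99]),"y",np.percentile(b[M],[1,50,99]),"z",np.percentile(Z[M],[1,50,99]),M.sum())
M=(abs(a)<.06)&(Z>.03)&(Z<.046)&(b>0.06)&(b<.09);print("front rim y",np.percentile(b[M],[5,50,95]))
E
```

```text
time: 17.35
position: [0.3777, -0.0585, 0.3576]
eef_rot: [[-0.24, 0.971, -0.008], [0.971, 0.24, -0.001], [0.001, -0.008, -1.0]]
ft_force: [0.3, 0.2, 0.1]
opening: 0.0005
time: 18.35
position: [0.3777, -0.0585, 0.3576]
eef_rot: [[-0.24, 0.971, -0.008], [0.971, 0.24, -0.001], [0.001, -0.008, -1.0]]
ft_force: [-0.5, 0.2, -0.1]
opening: 0.0004
((549.6683349609375, 284.5374450683594), (42.38676071166992, 41.68614196777344), 13.203513145446777)
vial x range [-0.05051049 -0.00285419  0.04652527] y [-0.06784418 -0.04206952  0.06047818] z [0.01203455 0.03736018 0.0632088 ] 243
front rim y [0.06424887 0.07149205 0.07369358]
```

View pics/s8.png

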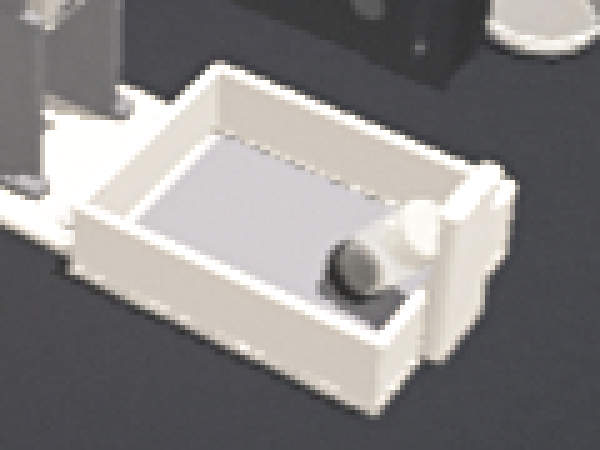

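View pics/t8.png

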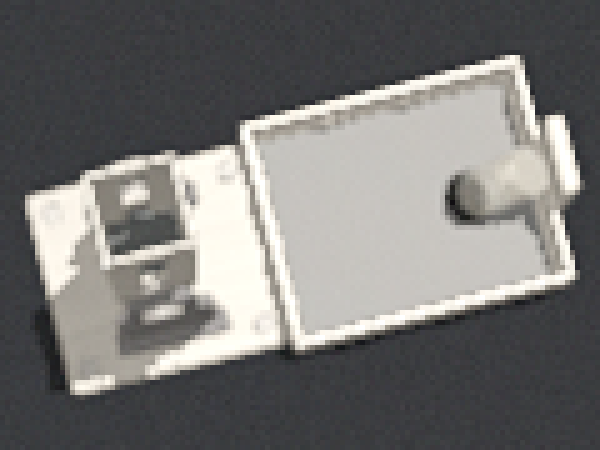

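The scene crop shows the vial leaning on the tab end of the tray, with one end at (355,270) and the other at (425,225). I'll measure how it leans.

```bash
python3 - <<'E'
from h import *
c=np.array([.5815,.157]);v=np.array([-.24,.971]);w=np.array([.971,.24])
for n in("top","scene"):
    im,P=cloud(n);Z=P[:,:,2];D=P[:,:,:2]-c;a=D@w*1000;b=D@v*1000
    print(n)
    M=(abs(a)<40)&(b<-15)&(b>-95)&(Z>.009)
    for lo in range(-90,-20,5):
        m=M&(b>=lo)&(b<lo+5)
        if m.sum(): print(lo,m.sum(),"z",np.round(np.percentile(Z[m]*1000,[10,50,90,100])), "a of top",np.round(np.median(a[m&(Z>np.percentile(Z[m],70))])))
E
```

```text
top
-85 28 z [76. 81. 84. 86.] a of top -4.0
-80 54 z [39. 76. 85. 89.] a of top -4.0
-75 82 z [22. 40. 73. 86.] a of top 1.0
-70 25 z [11. 52. 56. 60.] a of top -5.0
-65 21 z [10. 57. 59. 61.] a of top 1.0
-60 25 z [11. 58. 63. 64.] a of top 1.0
-55 32 z [10. 51. 59. 62.] a of top -2.0
-50 20 z [34. 49. 54. 57.] a of top -4.0
-45 30 z [11. 41. 48. 55.] a of top -2.0
-40 27 z [13. 37. 44. 47.] a of top -2.0
-35 26 z [10. 27. 34. 37.] a of top -5.0
-30 24 z [13. 21. 25. 36.] a of top -1.0
-25 16 z [ 9. 11. 22. 27.] a of top -0.0
scene
-90 169 z [18. 45. 75. 82.] a of top -2.0
-85 108 z [24. 60. 81. 83.] a of top -3.0
-80 102 z [16. 37. 80. 82.] a of top -16.0
-75 15 z [39. 43. 51. 53.] a of top -8.0
-70 29 z [39. 51. 54. 55.] a of top -5.0
-65 45 z [36. 54. 57. 59.] a of top -8.0
-60 47 z [30. 53. 59. 62.] a of top -4.0
-55 36 z [25. 44. 58. 61.] a of top -10.0
-50 39 z [18. 37. 50. 53.] a of top -12.0
-45 30 z [13. 30. 45. 48.] a of top -11.0
-40 28 z [14. 26. 38. 41.] a of top -11.0
-35 22 z [14. 22. 32. 34.] a of top -8.0
-30 16 z [15. 22. 25. 28.] a of top -9.0
-25 1 z [21. 21. 21. 21.] a of top nan
  return _methods._mean(a, axis=axis, dtype=dtype,
  ret = ret.dtype.type(ret / rcount)
```

```bash
python3 -c "
from plant import r
print(r.finish_job())"
```

```text
the job is handed in; nothing more can be done
None
```

The job is handed in at about 18.5 s: the vial is in the tray, the tray is at the stand and the tube is back up. I pinched the tray's tab, turned the tray about 9° and slid it along the bench until it stopped against the stand's foot (12 N). I then released it, went over behind the tube with closed fingers and pushed the tube round its arc to near the stop. The vial slid out, and I lifted clear so the tube could swing back.

**Last checks:**
- **Tray:** its front edge still lies on the foot edge to within about 1 mm, square to the stand.
- **Bystanders:** beaker, tape roll and timer are unmoved to within 1 mm, and the robot is touching nothing.
- **Tube:** it came to rest with its mouth about 3 mm off where it started, about 1.4° from upright. It did not change over the last 2 s.
- **Vial:** it is not lying flat. It leans at about 55° against the tray's tab-end wall, and its upper end stands above the rim. I estimate its centre inside the tray, about 17 mm from that wall and just below rim height. It looked stable, so I left it rather than risk handling it.

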